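# Ease the wedge out from under the tile press

### The arm

A 7-joint arm with a two-finger parallel gripper is mounted at the origin on the work surface. World frame = base frame: x ahead of the robot, y to its left, z up, the work surface at z = 0. Lengths are in mm, angles in rad, forces in N, time in s.
With the tool pointing down it reaches from about 400 to 875 mm from the base axis. Payload 4.4 kg.
Tool frame: the origin (TCP) lies midway between the tips of the shut fingers; the grasp point (between the pads) lies ctrl.tcp_to_grasp behind it (ctrl.tcp_to_grasp is the distance from the TCP to the grasp point, in mm); z points along the fingers, y is the line along which they close (so a half turn about z gives the same grasp; the last joint's range is limited). The gripper opens to 85 mm and grips with 20 to 120 N. Pads are 22 mm wide; open, the fingers measure 114 mm over their backs; the gripper's body (76 mm by 85 mm) begins 54 mm behind the grasp point. The pads swing forward as they close: fully open they stand 13 mm farther back than shut.
Start: joints at [-1.323, 0.628, 0.038, 1.517, -0.027, 0.996, -0.02], TCP at [200.615, 618.281, 231.313] pointing down, gripper open.
Joint ranges: [-3.06, 3.06], [-0.37, 2.12], [-1.25, 1.32], [0.18, 2.47], [-1.1, 4.24], [0.23, 1.98], [-2.94, 2.94]. Speed limits (rad/s): [2.57, 2.57, 3.14, 3.14, 3.14, 3.14, 3.14].

### API

Orientations are given as [roll, pitch, yaw] about the fixed x, y, z axes, in that order (R = Rz(yaw) Ry(pitch) Rx(roll)).
In Python, from cell import ctrl, get_image, get_calibration, workorder, boxes_of, place_of gives the robot as it stands.
- The arm moves only by the tool play_rows, never from a script. Its argument "series" is a list that holds one entry, the list of rows, each a list of 7 numbers: the shift along the world's x, y, z in cm, then the turn, a rotation vector about the world's x, y, z in degrees, then the closure, from 0 (fully open) to 1 (shut). A call has 1 to 20 rows; each row shifts and turns the commanded pose from where the row before left it; what a row does not reach is not made up. A row lasts 1/8 s, in which the tool goes at most 62.5 mm and 10.7 degrees, less where a joint would pass 70% of its speed; a pose out of reach is approached as far as the arm can. A call with a gripper value outside its range is refused whole. The fingers move at their own pace and stop on an object; the grip force is fixed at half the most. Time passes only in rows, so rows that do not move let the fingers close. It gives the time, the measured TCP pose, the force, the opening and the grip force at its end, in the units of the state.
- ctrl.read_state(): the state, without advancing time (a new reading comes with each control period).
- get_image(name): name is "scene" or "top"; returns (picture, depth): 420x560x3 uint8, red, green, blue; 420x560 float32, mm along the optical axis (not along the pixel's ray), 0 where there is no reading.
- get_calibration(name): a dict with "K" (3x3 intrinsics, pixels), "k1" (the pictures are not rectified: a ray, as slopes to the right and down, at radius r is drawn at 1 + k1 r^2 times it, then the intrinsics apply), "R" (3x3) and "t" (3): a world point X has camera coordinates R X + t. Camera axes: x right, y down, z forward; pixel columns grow to the right and rows downward; lengths in mm; the calibration is good to about 2 mm. A picture is of the moment at which its call begins. get_calibration takes no time and is no camera call.
- workorder.finish_job(): hands the job in; it is judged then, once.
Trained networks look in the newest picture that a camera, given by its name, has taken for a name from the list of things; names that differ only in an ending like _2 or _b are one class to them, and where a whole thing is asked for, a point or a joint stands for the part that bears it (a point fixed in the world has none). Each returns a list of dicts, best first, with "p" (0 to 1); they miss things now and then, are a little off and sometimes report something else, mostly with a low value. They report only what shows in the picture. A call takes as long as a camera call. They do not tell look-alikes from the thing itself.
- boxes_of(target, camera): "pixel" ([column, row] in pixels, amid what is visible of it).
- place_of(target, camera): "pixel" ([column, row] in pixels: a listed point, or the origin of a listed thing).
The state is a dict: "clock": time; "qpos": joint angles; "qd": joint speeds; "tau": joint torques, N m; "eef_pos": TCP position; "tool_rot": TCP orientation; "force": force on the tool from outside, world axes, zero at the start; "torque": the same for the moment, N m; "width": finger opening in mm; "gripper_force": force on a finger pad.
Only numpy, scipy, OpenCV 4.12 (cv2) and the standard library are available. Lean on these libraries where they do the work, as an engineer would, in place of code of your own. Each camera call takes 0.05 s, during which the arm holds its last target. There are 200 camera calls.

### The job

Work the wooden wedge back out from under the weighted press board in short tugs of 2 to 3 cm, holding still about a second after each, so that the board comes down gently onto the tiles and never drops. Then set the wedge down flat on its underside inside the blue tray, without dropping it, and leave everything else on the table where it stands.

Things in the scene. Friction and masses are not known exactly. Their poses are not given: they have to be found in the camera images.
- wedge_mid (a point): Middle of the loose wooden wedge (0.2 kg, 190 mm long along own x, 44 mm wide along y), 16 mm above its underside. The thick tail, x -95 to -35 mm, is a plain block 40 mm tall that sticks out of the press, away from the board; from there the top slopes evenly down to 6 mm thick at the thin end, x = +95 mm, under the board. It balances at about x = -20 mm (36 mm tall there).
- wedge_tail (a point): Centre of the wedge's tail block (60 x 44 x 40 mm, its last 30 mm painted red), 65 mm behind the wedge's middle and 20 mm above its underside; x points along the wedge to its thin end. At the start the board's edge rests on the slope 5 to 25 mm past its top, so 65 to 85 mm of wedge stick out. It stays where it is left and needs a pull of roughly 5 to 20 N.
- press: Fixed tile-drying press, its open front edge facing the robot's right. Origin on the table below the middle of the board's front edge; x points in under the board to its hinge 200 mm away, y along the edge. Under the board are fixed tiles 12 mm thick; a lane 130 mm wide and 145 mm deep behind the middle of the edge is free for the wedge.
- press_bar (a point): Middle of the press's fixed yellow cross-bar over the wedge's tail: 30 mm deep (x), 406 mm long (y), 20 mm tall; this point is 140 mm above the table and 30 mm in front of the board's edge. It stands on posts 30 x 30 mm at y = +-188 mm. An upright gripper has no room at the tail: lean it, upper end away from the board.
- board_edge (a point): Middle of the lower front edge of the plywood board (2.2 kg with its iron weights, 300 mm wide, 200 mm deep, 15 mm thick, hinged at its far edge), where it rests on the wedge: about 36 mm above the table at the start, 12 mm when the board is fully down on the tiles. It falls freely if its support is snatched away. Its edge presses on the wedge with about 11 N.
- tray_floor (a point): Middle of the inner floor (5 mm above the table) of the fixed blue open tray: inside 240 mm (own x) by 120 mm (own y), walls 5 mm thick, rim 28 mm above the table. It stands to the robot's right, nearer or farther, swapping places with the bowl.
- caddy: loose terracotta pot, 108 mm across, 110 mm tall, full of wooden clay tools reaching 220 mm; origin at the middle of its underside. Stands to the left of the press. Leave alone
- bowl: loose green bowl, 100 mm across, 42 mm tall; origin under its middle. Leave alone
- cup: loose terracotta cup, 64 mm across, 60 mm tall; origin under its middle. Leave alone
- jar: loose blue lidded jar, 64 mm across, 90 mm tall; origin under its middle. Leave alone
- pinchpot: loose small terracotta bowl, 80 mm across, 35 mm tall; origin under its middle. Leave alone
There are look-alikes about, which are no part of the job. What is shaped like the part that bears wedge_mid but orange is not meant.

How it is judged:
By the outcome, as a careful person would: the job done as asked, in the order asked, and still so for the second after the job is handed in, with the robot touching nothing.
It also fails if it takes over 72 s, if anything falls off the work surface, if the arm or the gripper's body presses on something with over 40 N, if the wrist force passes 120 N, or if a joint passes its speed limit or range.

## Working session

There is one attempt and no reset: what is moved stays moved. The work goes in short steps, Python scripts to look and compute and a tool call to move; the robot and the scene stay as the last step left them, time stands still between calls to the robot, and variables do not carry over. Pictures are saved under pics/ and viewed, at most 10 in all, crops included, and the job is handed in when it is done.

Besides the shell and the picture viewer there is one more tool, called after "Emit:" in YAML: its name, and indented under it one key for each argument. play_rows: Moves the arm, as the interface text tells. Its arguments: {"type":"object","properties":{"series":{"type":"array"}},"required":["series"]}

```bash
mkdir -p pics
cat > h.py <<'E'
import numpy as np, cv2
from cell import ctrl, get_image, get_calibration, workorder, boxes_of, place_of
def ray(n,px):
    c=get_calibration(n);K=np.array(c["K"]);d=np.array([c["k1"],0,0,0,0],float)
    u=cv2.undistortPoints(np.array([[px]],float),K,d)[0,0]
    R=np.array(c["R"]);t=np.array(c["t"]).ravel()
    return -R.T@t, R.T@np.array([u[0],u[1],1.]),
def at_z(n,px,z):
    o,d=ray(n,px);return o+d*(z-o[2])/d[2]
def at_d(n,px,dep):
    o,d=ray(n,px);return o+d*dep
def proj(n,X):
    c=get_calibration(n);R=np.array(c["R"]);t=np.array(c["t"]).ravel();p=R@np.array(X,float)+t
    u=p[:2]/p[2];u=u*(1+c["k1"]*(u@u));K=np.array(c["K"]);return K[:2,:2]@u+K[:2,2]
E
python3 - <<'E'
from h import *
np.set_printoptions(precision=1,suppress=True)
for n in("scene","top"):
    im,d=get_image(n);cv2.imwrite(f"pics/{n}0.png",im[:,:,::-1])
    np.save(f"{n}0.npy",d)
    for t in["wedge_mid","wedge_tail","press","press_bar","board_edge","tray_floor","bowl"]:
        for r in place_of(t,n)[:3]:
            px=r["pixel"];c,w=[int(round(v)) for v in px]
            dd=d[w,c] if 0<=w<420 and 0<=c<560 else 0
            print(n,t,round(r["p"],2),np.array(px),at_d(n,px,dd) if dd else None)
s=ctrl.read_state();print(s,ctrl.tcp_to_grasp)
E
```

```text
scene wedge_mid 0.9 [281.3 276. ] [622.7  81.3  43. ]
scene wedge_mid 0.79 [399.6 180. ] [253.4 391.   31.5]
scene wedge_tail 0.62 [260.1 271.4] [689.4  38.3 149.7]
scene wedge_tail 0.6 [420.2 173.4] [229.  449.4  38.7]
scene press 0.55 [282.8 271.2] [608.3  83.9  43.2]
scene press_bar 0.8 [269.7 229.6] [568.8  48.6 150.5]
scene board_edge 0.56 [280.8 263. ] [584.7  77.2  44.1]
scene tray_floor 0.62 [132.  225.9] [ 466.1 -335.3    4.1]
scene bowl 0.66 [121.1 279.7] [ 640.3 -317.4    3.1]
top wedge_mid 0.78 [264.3 175.9] [602.   97.9  48.2]
top wedge_tail 0.89 [125.  325.7] [212.1 455.   35.5]
top wedge_tail 0.62 [292.8 180.2] [592.8  22.6  38.4]
top wedge_tail 0.18 [284.1 179. ] [567.8  47.3 150.1]
top press_bar 0.91 [283.3 179.1] [568.7  49.2 145.7]
top board_edge 0.61 [274.3 185.6] [582.1  71.9  21.5]
top tray_floor 0.68 [425.9 224.6] [ 478.1 -344.8   -0.1]
top bowl 0.73 [414.  169.5] [ 632.9 -318.7    5.6]
{'clock': 0.8, 'qpos': array([-1.3,  0.6,  0. ,  1.5, -0. ,  1. , -0. ]), 'qd': array([ 0., -0.,  0.,  0.,  0., -0., -0.]), 'tau': array([ -0. , -56.3,   1.2, -19.4,   0. ,   0. ,   0. ]), 'eef_pos': array([200.6, 618.3, 231.3]), 'tool_rot': array([-3.1, -0. ,  2.8]), 'force': array([ 0.4, -0.7, -1. ]), 'torque': array([ 0., -0.,  0.]), 'gripper_force': 0.0, 'width': 85.6380809689897} 18.700000000000003
```

View pics/scene0.png

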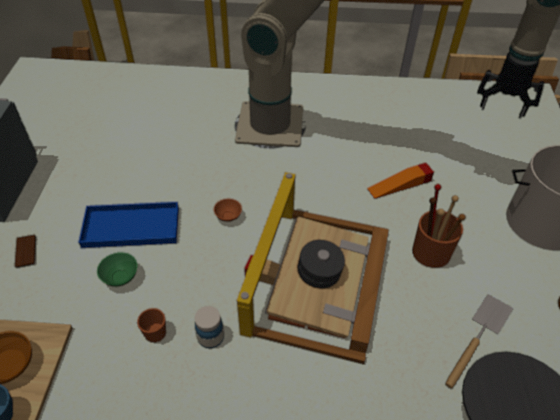

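View pics/top0.png

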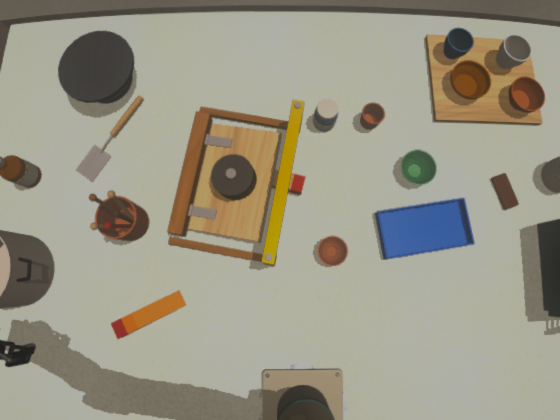

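The scene view shows the red-tailed wedge under the yellow bar at scene (255,268) / top (297,183). There is a second, orange wedge lying free at scene (400,181) / top (150,313). The task excludes orange, so the plain wooden one in the press is meant. I'll confirm that in an enlarged crop and measure it.

Run:
```python
from h import *
np.set_printoptions(precision=1,suppress=True)
a=cv2.imread("pics/top0.png");b=cv2.imread("pics/scene0.png")
A=cv2.resize(a[140:240,240:330],(540,600)[:2] if 0 else (396,440),interpolation=cv2.INTER_CUBIC)
B=cv2.resize(b[230:310,225:305],(400,440),interpolation=cv2.INTER_CUBIC)
cv2.imwrite("pics/crop.png",np.hstack([A,B]))
d=np.load("top0.npy")
hsv=cv2.cvtColor(a,cv2.COLOR_BGR2HSV)
def pts(m,n="top",d=d):
    r,c=np.nonzero(m); 
    return np.array([at_d(n,(x,y),d[y,x]) for x,y in zip(c,r) if d[y,x]>0])
y=(hsv[...,0]>20)&(hsv[...,0]<32)&(hsv[...,1]>200);y[:, :255]=0;y[:,310:]=0;y[:90]=0;y[270:]=0
P=pts(y);P=P[P[:,2]>135]
r=cv2.minAreaRect(P[:,:2].astype(np.float32));print("bar",len(P),r,P[:,2].mean()); print(cv2.boxPoints(r))
m=((hsv[...,0]<6)|(hsv[...,0]>174))&(hsv[...,1]>150);m[:, :285]=0;m[:,310:]=0;m[:165]=0;m[200:]=0
P=pts(m);P=P[(P[:,2]>33)&(P[:,2]<47)];r=cv2.minAreaRect(P[:,:2].astype(np.float32));print("red",len(P),P.mean(0),r);print(cv2.boxPoints(r))
t=(hsv[...,0]>105)&(hsv[...,0]<125)&(hsv[...,1]>180);t[:, :365]=0;t[:,485:]=0;t[:190]=0;t[270:]=0
P=pts(t);r=cv2.minAreaRect(P[:,:2].astype(np.float32));print("tray",len(P),P.mean(0),r);print(cv2.boxPoints(r))
for n in ("top","scene"):
    dd=np.load(n+"0.npy")
    for q in ["cup","jar","pinchpot","caddy","bowl"]:
        p=place_of(q,n)
        print(n,q,[(round(x["p"],2),at_z(n,x["pixel"],0)[:2]) for x in p[:2]])
```

```text
bar 1772 ((569.3482055664062, 49.41166687011719), (28.641414642333984, 400.9421691894531), 79.45133209228516) 149.67280770156594
[[369.6  72. ]
 [763.8  -1.4]
 [769.1  26.8]
 [374.9 100.2]]
red 154 [584.5  10.4  40.1] ((585.2117919921875, 10.146312713623047), (25.714588165283203, 41.20022201538086), 76.03826904296875)
[[562.1   2.6]
 [602.1  -7.3]
 [608.3  17.7]
 [568.3  27.6]]Traceback (most recent call last):
  File "<stdin>", line 18, in <module>
IndexError: too many indices for array: array is 1-dimensional, but 2 were indexed
```

View pics/crop.png

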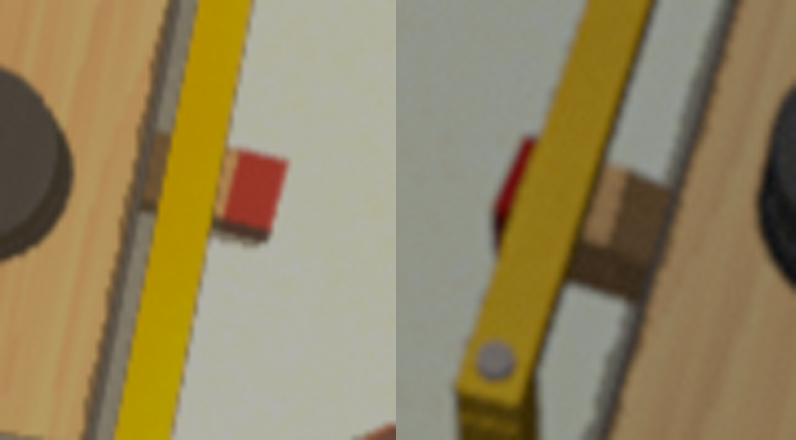

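The crop confirms it: a plain wooden wedge with a red tail, running under the bar into the press. Next I'll measure the tray and the obstacles.

Run:
```python
from h import *
np.set_printoptions(precision=1,suppress=True)
for n,(c0,c1,r0,r1) in {"top":(365,485,190,270),"scene":(70,190,195,255)}.items():
    a=cv2.imread(f"pics/{n}0.png");d=np.load(n+"0.npy")
    t=(a[...,0].astype(int)>a[...,2]+45);m=np.zeros_like(t);m[r0:r1,c0:c1]=t[r0:r1,c0:c1]
    r,c=np.nonzero(m);P=np.array([at_d(n,(x,y),d[y,x]) for x,y in zip(c,r) if d[y,x]>0])
    P=P[(P[:,2]<35)&(P[:,2]>-8)]
    for nm,Q in(("all",P),("rim",P[P[:,2]>20]),("floor",P[P[:,2]<9])):
        if len(Q)<5: continue
        q=cv2.minAreaRect(Q[:,:2].astype(np.float32));print(n,nm,len(Q),q,Q[:,2].mean());print(cv2.boxPoints(q).tolist())
for n in ("top","scene"):
    for q in ["cup","jar","pinchpot","caddy","bowl"]:
        try:print(n,q,[(round(x["p"],2),at_z(n,x["pixel"],0)[:2]) for x in place_of(q,n)[:2]])
        except Exception as e:print(q,e)
```

```text
Traceback (most recent call last):
  File "h.py", line 11, in at_d
    o,d=ray(n,px);return o+d*dep
        ~~~^^^^^^
  File "h.py", line 4, in ray
    c=get_calibration(n);K=np.array(c["K"]);d=np.array([c["k1"],0,0,0,0],float)
ValueError: time passes only in moves, steps and waits
```

```bash
sed -i 's/^def ray/from functools import lru_cache\nget_calibration=lru_cache(None)(get_calibration)\ndef ray/' h.py
python3 - <<'E'
from h import *
np.set_printoptions(precision=1,suppress=True)
for n,(c0,c1,r0,r1) in {"top":(365,485,190,270),"scene":(70,190,195,255)}.items():
    a=cv2.imread(f"pics/{n}0.png");d=np.load(n+"0.npy")
    t=(a[...,0].astype(int)>a[...,2]+45);m=np.zeros_like(t);m[r0:r1,c0:c1]=t[r0:r1,c0:c1]
    r,c=np.nonzero(m);P=np.array([at_d(n,(x,y),d[y,x]) for x,y in zip(c,r) if d[y,x]>0])
    P=P[(P[:,2]<35)&(P[:,2]>-8)]
    for nm,Q in(("all",P),("rim",P[P[:,2]>20]),("floor",P[P[:,2]<9])):
        if len(Q)<5: continue
        q=cv2.minAreaRect(Q[:,:2].astype(np.float32));print(n,nm,len(Q),q,Q[:,2].mean());print(cv2.boxPoints(q).tolist())
for n in ("top","scene"):
    for q in ["cup","jar","pinchpot","caddy","bowl"]:
        try:print(n,q,[(round(x["p"],2),at_z(n,x["pixel"],0)[:2]) for x in place_of(q,n)[:2]])
        except Exception as e:print(q,e)
E
```

```text
top all 4020 ((469.83001708984375, -340.7175598144531), (131.46006774902344, 265.03656005859375), 8.979683876037598) 6.7504255015664
[[384.2215576171875, -220.0828857421875], [425.589599609375, -481.87109375], [555.4384765625, -461.35223388671875], [514.0704345703125, -199.56402587890625]]
top rim 395 ((467.30474853515625, -334.01123046875), (128.2635955810547, 251.1174774169922), 8.872365951538086) 27.07598656543254
[[384.5749206542969, -219.84617614746094], [423.3057556152344, -467.9588623046875], [550.0345458984375, -448.17626953125], [511.3037414550781, -200.0635986328125]]
top floor 3560 ((469.6800231933594, -346.43426513671875), (131.0784454345703, 253.5635528564453), 10.806114196777344) 4.39428564129322
[[381.53314208984375, -234.18836975097656], [429.07281494140625, -483.2555236816406], [557.826904296875, -458.68017578125], [510.2872314453125, -209.61300659179688]]
scene all 3402 ((468.86834716796875, -337.3125305175781), (138.59091186523438, 248.34844970703125), 9.166733741760254) 9.822309663326259
[[380.6759033203125, -225.7634735107422], [420.23980712890625, -470.940246582
[... 399 characters left out ...]
oor 2384 ((466.5776672363281, -339.36968994140625), (132.83477783203125, 241.17147827148438), 8.849042892456055) 5.3652928877008295
[[382.40093994140625, -230.43637084960938], [419.500732421875, -468.7372131347656], [550.75439453125, -448.3030090332031], [513.6546020507812, -210.00216674804688]]
top cup [(0.81, array([ 779.8, -189.8]))]
top jar []
top pinchpot [(0.58, array([410.5, -82.7]))]
top caddy [(0.66, array([490.6, 467. ]))]
top bowl [(0.73, array([ 634.5, -320.8]))]
scene cup []
scene jar [(0.71, array([787.8, -69.6]))]
scene pinchpot [(0.83, array([403.9, -89.4])), (0.6, array([555.9,  72.1]))]
scene caddy [(0.81, array([485.4, 462.6]))]
scene bowl [(0.66, array([ 638.2, -318.6]))]
```

Emit:
play_rows:
  series:
    - [[0,0,6,0,0,0,0],[0,0,6,0,0,0,0],[2.7,-4.7,0,0,0,-6,0],[2.7,-4.7,0,0,0,-6,0],[2.7,-4.7,0,0,0,-6,0],[2.7,-4.7,0,0,0,-6,0],[2.7,-4.7,0,0,0,-6,0],[2.7,-4.7,0,0,0,-6,0],[2.7,-4.7,0,0,0,-6,0],[2.7,-4.7,0,0,0,-6,0],[2.7,-4.7,0,0,0,-6,0],[2.7,-4.7,0,0,0,-6,0],[2.7,-4.7,0,0,0,-6,0],[2.7,-4.7,0,0,0,-6,0],[2.7,-4.7,0,0,0,-6,0],[2.7,-4.7,0,0,0,-6,0],[0,0,0,0,0,0,0]]

```text
clock: 3.42
eef_pos: [579.4, -45.1, 351.3]
tool_rot: [3.14, 0.003, 1.354]
force: [-0.4, -0.7, -0.3]
width: 85.5
gripper_force: 0.0
```

Emit:
play_rows:
  series:
    - [[0,-1,-4,8.5,-2,0,0],[0,-1,-4,8.5,-2,0,0],[0,-1,-4,8.5,-2,0,0],[0,-1,-4,8.5,-2,0,0],[0,0,0,0,0,0,0],[0,0,0,0,0,0,0]]

```text
clock: 4.18
eef_pos: [578.9, -78.5, 191.8]
tool_rot: [3.126, -0.61, 1.368]
force: [0.5, 1.3, 0.1]
width: 85.6
gripper_force: 0.0
```

```bash
cat > st.py <<'E'
from h import *
from scipy.spatial.transform import Rotation as Ro
np.set_printoptions(precision=2,suppress=True)
s=ctrl.read_state();R=Ro.from_euler("xyz",s["tool_rot"]).as_matrix()
print(s["clock"],"q",s["qpos"],"tcp",s["eef_pos"],"ytool",R[:,1],"z",R[:,2],"grasp",s["eef_pos"]-18.7*R[:,2],s["force"],s["width"],s["gripper_force"])
E
python3 st.py
```

```text
4.175 q [ 0.28  0.69  0.24  1.76 -0.87  1.08  0.85] tcp [578.93 -78.52 191.77] ytool [ 0.98 -0.21  0.01] z [ 0.13  0.56 -0.82] grasp [576.49 -88.96 207.09] [0.49 1.26 0.12] 85.59622318744272 0.0
```

Emit:
play_rows:
  series:
    - [[-0.2,1,-3,0,0,0,0],[-0.2,1.4,-3,0,0,0,0],[-0.1,1.4,-3.2,0,0,0,0],[0,0,0,0,0,0,0],[0,0,0,0,0,0,0]]

```text
clock: 4.8
eef_pos: [575.2, -41.2, 101.6]
tool_rot: [3.121, -0.609, 1.372]
force: [-0.1, 0.5, -0.3]
width: 85.2
gripper_force: 0.0
```

```bash
python3 st.py
python3 - <<'E'
from h import *
o=[]
for n,(r,c) in {"top":(135,250),"scene":(205,200)}.items():
    im,d=get_image(n);np.save(n+"1.npy",d);cv2.imwrite(f"pics/{n}1.png",im[:,:,::-1])
    im=np.ascontiguousarray(im[:,:,::-1]);k=im[r:r+100,c:c+100];o.append(cv2.resize(k,(400,400),interpolation=cv2.INTER_CUBIC))
cv2.imwrite("pics/c1.png",np.hstack(o))
E
```

```text
4.8 q [ 0.27  0.81  0.16  1.86 -1.    0.89  1.  ] tcp [575.23 -41.2  101.57] ytool [ 0.98 -0.21  0.02] z [ 0.13  0.56 -0.82] grasp [572.74 -51.61 116.91] [-0.11  0.51 -0.31] 85.2482031766112 0.0
```

View pics/c1.png

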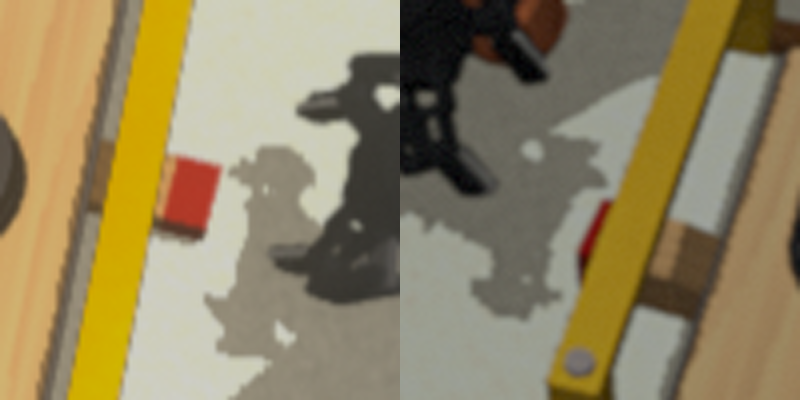

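Top crop: red tail at (192,197). Both fingers straddle its line, at (310,105) and (275,258). q5 is close to its limit, so I'll take some lean out while going in.

Emit:
play_rows:
  series:
    - [[0.1,0.7,-1,-2,0.5,0,0],[0.2,1,-1.5,-2,0.4,0,0],[0.2,1,-1.5,-2,0.4,0,0],[0.2,1,-1.5,0,0,0,0],[0,0,0,0,0,0,0],[0,0,0,0,0,0,0]]

```text
clock: 5.65
eef_pos: [581.4, -6.0, 45.3]
tool_rot: [3.125, -0.502, 1.366]
force: [0.6, -0.6, 0.7]
width: 85.5
gripper_force: 0.0
```

```bash
python3 st.py
```

```text
5.65 q [ 0.18  0.86  0.12  1.9  -1.05  0.7   0.97] tcp [581.36  -6.05  45.28] ytool [ 0.98 -0.21  0.01] z [ 0.11  0.47 -0.88] grasp [579.23 -14.78  61.67] [ 0.64 -0.62  0.74] 85.52671513813323 0.0
```

Emit:
play_rows:
  series:
    - [[0.2,0.8,-1.1,0,0,0,0],[0.1,0.6,-0.8,0,0,0,0],[0,0,0,0,0,0,0]]

```text
clock: 6.02
eef_pos: [583.0, 10.4, 24.6]
tool_rot: [3.129, -0.504, 1.366]
force: [-0.2, 0.6, 0.6]
width: 85.4
gripper_force: 0.0
```

```bash
python3 st.py
```

```text
6.025 q [ 0.19  0.89  0.06  1.9  -1.06  0.64  0.98] tcp [583.04  10.35  24.62] ytool [ 0.98 -0.21  0.01] z [ 0.11  0.47 -0.88] grasp [580.98   1.56  41.  ] [-0.19  0.62  0.63] 85.42795573821482 0.0
```

Emit:
play_rows:
  series:
    - [[0.2,0.5,-0.8,0,0,0,0],[0.2,0.4,-0.6,0,0,0,0],[0,0,0,0,0,0,0.2],[0,0,0,0,0,0,0.4],[0,0,0,0,0,0,0.6],[0,0,0,0,0,0,1],[0,0,0,0,0,0,1],[0,0,0,0,0,0,1],[0,0,0,0,0,0,1],[0,0,0,0,0,0,1]]

```text
clock: 7.28
eef_pos: [588.3, 17.7, 11.7]
tool_rot: [3.126, -0.502, 1.366]
force: [1.8, -2.8, 4.8]
width: 43.4
gripper_force: 61.9
```

```bash
python3 st.py;python3 - <<'E'
from h import *
o=[]
for n,(r,c) in {"top":(135,250),"scene":(205,200)}.items():
    im,d=get_image(n)
    im=np.ascontiguousarray(im[:,:,::-1]);k=im[r:r+100,c:c+100];o.append(cv2.resize(k,(400,400),interpolation=cv2.INTER_CUBIC))
cv2.imwrite("pics/c2.png",np.hstack(o))
E
```

```text
7.275 q [ 0.2   0.91  0.02  1.9  -1.07  0.6   0.98] tcp [588.31  17.66  11.72] ytool [ 0.98 -0.21  0.01] z [ 0.11  0.47 -0.88] grasp [586.19   8.92  28.11] [ 1.8  -2.75  4.83] 43.3753465933817 61.85750484466553
```

View pics/c2.png

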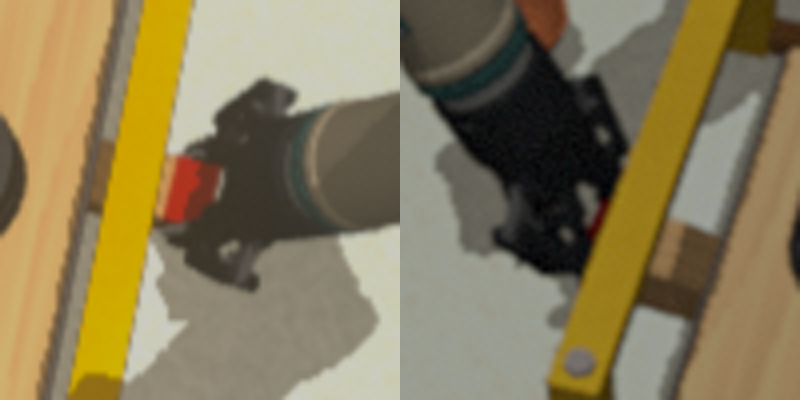

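Picture: the fingers hold the red tail from both sides, clear of the bar (43 mm opening, 62 N grip). Next is tug 1.

Emit:
play_rows:
  series:
    - [[-0.09,-0.4,0,0,0,0,1],[-0.09,-0.4,0,0,0,0,1],[-0.09,-0.4,0,0,0,0,1],[-0.09,-0.4,0,0,0,0,1],[-0.09,-0.4,0,0,0,0,1],[-0.09,-0.4,0,0,0,0,1],[0,0,0,0,0,0,1],[0,0,0,0,0,0,1],[0,0,0,0,0,0,1],[0,0,0,0,0,0,1],[0,0,0,0,0,0,1],[0,0,0,0,0,0,1],[0,0,0,0,0,0,1],[0,0,0,0,0,0,1],[0,0,0,0,0,0,1]]

```text
clock: 9.25
eef_pos: [581.1, -1.5, 11.8]
tool_rot: [3.13, -0.508, 1.37]
force: [1.4, 6.3, 1.4]
width: 43.4
gripper_force: 60.7
```

```bash
cat > ed.py <<'E'
from h import *
im,d=get_image("top")
n=np.array([.183,.983])
c=np.array([574.8,78.9]);u=np.array([.983,-.183])
for k in (-110,-60,60,110):
    z=[]
    for back in (12,20,30):
        X=c+k*u+back*n;zz=30.
        for _ in range(5):
            p=proj("top",[*X,zz]);q=at_d("top",p,d[int(round(p[1])),int(round(p[0]))]);zz=q[2]
        z.append(round(float(zz),1))
    print(k,z)
E
python3 st.py; python3 ed.py
```

```text
9.25 q [ 0.23  0.91  0.03  1.89 -1.04  0.63  1.  ] tcp [581.14  -1.46  11.77] ytool [ 0.98 -0.21  0.01] z [ 0.11  0.47 -0.87] grasp [579.12 -10.33  28.1 ] [1.41 6.34 1.41] 43.42363684267592 60.72089195251465
-110 [40.3, 42.1, 40.2]
-60 [43.1, 44.7, 44.3]
60 [41.5, 40.8, 42.7]
110 [42.5, 40.1, 44.0]
```

Emit:
play_rows:
  series:
    - [[-0.09,-0.4,0,0,0,0,1],[-0.09,-0.4,0,0,0,0,1],[-0.09,-0.4,0,0,0,0,1],[-0.09,-0.4,0,0,0,0,1],[-0.09,-0.4,0,0,0,0,1],[-0.09,-0.4,0,0,0,0,1],[0,0,0,0,0,0,1],[0,0,0,0,0,0,1],[0,0,0,0,0,0,1],[0,0,0,0,0,0,1],[0,0,0,0,0,0,1],[0,0,0,0,0,0,1],[0,0,0,0,0,0,1],[0,0,0,0,0,0,1],[0,0,0,0,0,0,1]]

```text
clock: 11.18
eef_pos: [575.7, -25.1, 11.8]
tool_rot: [3.131, -0.509, 1.37]
force: [1.4, 6.0, 0.9]
width: 43.6
gripper_force: 60.9
```

```bash
python3 st.py; python3 ed.py
```

```text
11.175 q [ 0.27  0.92  0.04  1.89 -1.02  0.65  1.01] tcp [575.66 -25.14  11.81] ytool [ 0.98 -0.2   0.01] z [ 0.11  0.47 -0.87] grasp [573.64 -34.02  28.14] [1.38 5.97 0.92] 43.64978215514015 60.91479420661926
-110 [35.2, 37.6, 37.4]
-60 [37.2, 34.4, 36.6]
60 [36.0, 34.5, 35.2]
110 [34.8, 33.6, 33.1]
```

Works: the board came down about 6 mm. Tug 3.

Emit:
play_rows:
  series:
    - [[-0.09,-0.4,0,0,0,0,1],[-0.09,-0.4,0,0,0,0,1],[-0.09,-0.4,0,0,0,0,1],[-0.09,-0.4,0,0,0,0,1],[-0.09,-0.4,0,0,0,0,1],[-0.09,-0.4,0,0,0,0,1],[0,0,0,0,0,0,1],[0,0,0,0,0,0,1],[0,0,0,0,0,0,1],[0,0,0,0,0,0,1],[0,0,0,0,0,0,1],[0,0,0,0,0,0,1],[0,0,0,0,0,0,1],[0,0,0,0,0,0,1],[0,0,0,0,0,0,1]]

```text
clock: 13.1
eef_pos: [570.3, -48.9, 11.8]
tool_rot: [3.131, -0.509, 1.37]
force: [0.6, 5.2, 1.8]
width: 43.2
gripper_force: 61.0
```

Emit:
play_rows:
  series:
    - [[-0.09,-0.4,0,0,0,0,1],[-0.09,-0.4,0,0,0,0,1],[-0.09,-0.4,0,0,0,0,1],[-0.09,-0.4,0,0,0,0,1],[-0.09,-0.4,0,0,0,0,1],[-0.09,-0.4,0,0,0,0,1],[0,0,0,0,0,0,1],[0,0,0,0,0,0,1],[0,0,0,0,0,0,1],[0,0,0,0,0,0,1],[0,0,0,0,0,0,1],[0,0,0,0,0,0,1],[0,0,0,0,0,0,1],[0,0,0,0,0,0,1],[0,0,0,0,0,0,1]]

```text
clock: 14.98
eef_pos: [565.7, -77.1, 11.7]
tool_rot: [3.128, -0.504, 1.366]
force: [0.4, 3.0, 5.8]
width: 43.3
gripper_force: 62.2
```

```bash
python3 st.py; python3 ed.py
```

```text
14.975 q [ 0.33  0.92  0.08  1.86 -0.97  0.7   1.04] tcp [565.65 -77.13  11.73] ytool [ 0.98 -0.21  0.01] z [ 0.11  0.47 -0.88] grasp [563.57 -85.92  28.1 ] [0.42 2.95 5.84] 43.31654835486993 62.193342447280884
-110 [26.4, 29.8, 26.3]
-60 [25.4, 25.9, 28.9]
60 [24.2, 28.3, 25.3]
110 [22.4, 26.5, 24.2]
```

The board is resting on the tiles (top at about 27 mm). Two more tugs should free the thin end.

Emit:
play_rows:
  series:
    - [[-0.09,-0.4,0,0,0,0,1],[-0.09,-0.4,0,0,0,0,1],[-0.09,-0.4,0,0,0,0,1],[-0.09,-0.4,0,0,0,0,1],[-0.09,-0.4,0,0,0,0,1],[-0.09,-0.4,0,0,0,0,1],[0,0,0,0,0,0,1],[0,0,0,0,0,0,1],[0,0,0,0,0,0,1],[0,0,0,0,0,0,1],[0,0,0,0,0,0,1],[0,0,0,0,0,0,1],[0,0,0,0,0,0,1],[0,0,0,0,0,0,1],[0,0,0,0,0,0,1]]

```text
clock: 16.9
eef_pos: [560.5, -101.8, 11.7]
tool_rot: [3.127, -0.503, 1.366]
force: [0.3, 2.1, 7.7]
width: 43.2
gripper_force: 62.3
```

Emit:
play_rows:
  series:
    - [[-0.09,-0.4,0,0,0,0,1],[-0.09,-0.4,0,0,0,0,1],[-0.09,-0.4,0,0,0,0,1],[-0.09,-0.4,0,0,0,0,1],[-0.09,-0.4,0,0,0,0,1],[-0.09,-0.4,0,0,0,0,1],[0,0,0,0,0,0,1],[0,0,0,0,0,0,1],[0,0,0,0,0,0,1],[0,0,0,0,0,0,1],[0,0,0,0,0,0,1],[0,0,0,0,0,0,1],[0,0,0,0,0,0,1],[0,0,0,0,0,0,1],[0,0,0,0,0,0,1]]

```text
clock: 18.77
eef_pos: [555.0, -125.7, 11.7]
tool_rot: [3.128, -0.503, 1.366]
force: [-0.1, 2.3, 5.8]
width: 43.1
gripper_force: 62.3
```

Emit:
play_rows:
  series:
    - [[-0.09,-0.4,0,0,0,0,1],[-0.09,-0.4,0,0,0,0,1],[-0.09,-0.4,0,0,0,0,1],[-0.09,-0.4,0,0,0,0,1],[-0.09,-0.4,0,0,0,0,1],[-0.09,-0.4,0,0,0,0,1],[0,0,0,0,0,0,1],[0,0,0,0,0,0,1],[0,0,0,0,0,0,1],[0,0,0,0,0,0,1],[0,0,0,0,0,0,1],[0,0,0,0,0,0,1],[0,0,0,0,0,0,1],[0,0,0,0,0,0,1],[0,0,0,0,0,0,1]]

```text
clock: 20.65
eef_pos: [549.6, -149.7, 11.7]
tool_rot: [3.128, -0.503, 1.366]
force: [-0.2, 1.5, 6.6]
width: 42.9
gripper_force: 62.3
```

```bash
python3 st.py; python3 ed.py
python3 - <<'E'
from h import *
o=[]
for n,(r,c) in {"top":(125,250),"scene":(195,180)}.items():
    im,d=get_image(n)
    im=np.ascontiguousarray(im[:,:,::-1]);k=im[r:r+120,c:c+120];o.append(cv2.resize(k,(400,400),interpolation=cv2.INTER_CUBIC))
cv2.imwrite("pics/c3.png",np.hstack(o))
E
```

```text
20.65 q [ 0.43  0.94  0.13  1.81 -0.9   0.78  1.08] tcp [ 549.59 -149.69   11.71] ytool [ 0.98 -0.21  0.01] z [ 0.11  0.47 -0.88] grasp [ 547.5  -158.46   28.09] [-0.21  1.5   6.6 ] 42.91139290083315 62.3129403591156
-110 [27.6, 27.4, 29.5]
-60 [26.5, 30.2, 24.3]
60 [27.9, 25.6, 26.6]
110 [25.6, 26.9, 26.1]
```

View pics/c3.png

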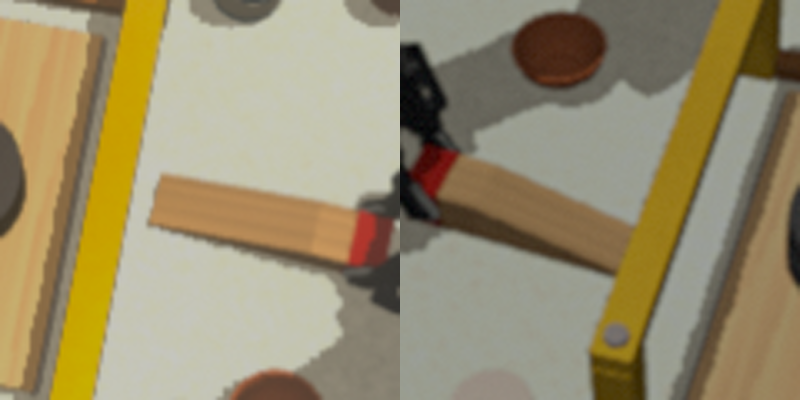

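The top view shows the wedge free of the press: thin end at crop (155,200), held at the red tail (372,237). The board lies flat. I'll lift it gently.

Emit:
play_rows:
  series:
    - [[0,-0.3,0.3,0,0,0,1],[0,-0.3,0.7,0,0,0,1],[0,-0.3,1,0,0,0,1],[0,-0.3,1.2,0,0,0,1],[0,-0.3,1.2,0,0,0,1],[0,-0.3,1.2,0,0,0,1],[0,0,1.2,0,0,0,1],[0,0,0.7,0,0,0,1],[0,0,0.5,0,0,0,1],[0,0,0,0,0,0,1],[0,0,0,0,0,0,1]]

```text
clock: 22.18
eef_pos: [549.6, -167.6, 91.0]
tool_rot: [3.128, -0.502, 1.366]
force: [0.3, 0.1, -2.2]
width: 43.8
gripper_force: 61.8
```

```bash
cat > wed.py <<'E'
from h import *
# wood-coloured points along the wedge: profile height vs. distance
import sys
for n in ("top","scene"):
    im,d=get_image(n);cv2.imwrite(f"pics/w_{n}.png",im[:,:,::-1])
    hsv=cv2.cvtColor(im,cv2.COLOR_RGB2HSV)
    m=((hsv[...,0]<20)|(hsv[...,0]>174))&(hsv[...,1]>70)&(hsv[...,2]>90)&(d>0)
    r,c=np.nonzero(m);P=np.array([at_d(n,(x,y),d[y,x]) for x,y in zip(c,r)])
    s=ctrl.read_state()["eef_pos"]
    k=(np.hypot(P[:,0]-s[0],P[:,1]-s[1])<200)&(P[:,2]>8)&(P[:,2]<130)&(P[:,1]<25);P=P[k];c=c[k];r=r[k]
    nn=np.zeros(d.shape,np.uint8);nn[r,c]=1;_,l,st,_=cv2.connectedComponentsWithStats(nn)
    b=1+np.argmax(st[1:,4]);P=P[l[r,c]==b]
    q=cv2.minAreaRect(P[:,:2].astype(np.float32));print(n,len(P),np.round(P.mean(0),1),q)
    B=cv2.boxPoints(q);print(np.round(B,1).tolist())
    e=[B[1]-B[0],B[2]-B[1]];a=max(e,key=np.linalg.norm);a=a/np.linalg.norm(a);a=a*np.sign(a[1])
    t=P[:,:2]@a;t0=t.min()
    for lo in range(0,200,20):
        w=(t-t0>=lo)&(t-t0<lo+20)
        if w.sum()>3:print(lo,round(float(np.median(P[w,2])),1),end="; ")
    print()
E
python3 st.py; python3 wed.py
```

```text
22.175 q [ 0.41  0.82  0.19  1.77 -0.81  0.92  0.97] tcp [ 549.6  -167.55   90.97] ytool [ 0.98 -0.21  0.01] z [ 0.11  0.47 -0.88] grasp [ 547.52 -176.32  107.35] [ 0.28  0.07 -2.2 ] 43.78211668777668 61.81609511375427
top 1388 [565.9 -96.5 106.2] ((569.4019165039062, -98.05508422851562), (189.86334228515625, 50.38065719604492), 74.95906066894531)
[[520.4000244140625, -183.1999969482422], [569.0999755859375, -196.3000030517578], [618.4000244140625, -12.899999618530273], [569.7000122070312, 0.20000000298023224]]
0 119.3; 20 118.7; 40 118.3; 60 115.8; 80 110.4; 100 105.4; 120 99.8; 140 95.1; 160 89.6; 180 85.3; 
scene 1106 [570.4 -92.3 106.5] ((568.3923950195312, -94.34884643554688), (176.87411499023438, 47.88546371459961), 76.24591064453125)
[[524.0999755859375, -174.60000610351562], [570.5999755859375, -185.89999389648438], [612.7000122070312, -14.100000381469727], [566.2000122070312, -2.799999952316284]]
0 119.4; 20 119.5; 40 118.4; 60 113.4; 80 108.1; 100 103.0; 120 97.6; 140 92.1; 160 87.5;
```

It lifted level with no sag. Now to carry it over to the tray.

Emit:
play_rows:
  series:
    - [[-0.2,-0.8,0,0,0,1,1],[-0.5,-1.6,0,0,0,1.5,1],[-0.6,-2,0,0,0,2,1],[-0.6,-2,0,0,0,2,1],[-0.6,-2,0,0,0,2,1],[-0.6,-2,0,0,0,2,1],[-0.6,-2,0,0,0,2,1],[-0.6,-2,0,0,0,2,1],[-0.6,-2,0,0,0,2,1],[-0.6,-2,0,0,0,2,1],[-0.6,-2,0,0,0,2,1],[-0.6,-2,0,0,0,1.5,1],[-0.5,-1.2,0,0,0,1,1],[-0.3,-0.6,0,0,0,0.5,1],[0,0,0,0,0,0,1],[0,0,0,0,0,0,1],[0,0,0,0,0,0,1]]

```text
clock: 24.4
eef_pos: [475.2, -409.0, 91.5]
tool_rot: [3.127, -0.503, 1.777]
force: [-0.3, 0.5, -1.8]
width: 43.6
gripper_force: 61.9
```

```bash
python3 st.py; python3 wed.py
```

```text
24.4 q [ 0.7   1.01  0.24  1.27 -0.46  1.37  1.28] tcp [ 475.25 -408.96   91.46] ytool [0.98 0.2  0.01] z [-0.08  0.47 -0.88] grasp [ 476.83 -417.84  107.85] [-0.28  0.47 -1.76] 43.618991448996276 61.89497709274292
top 1327 [ 463.1 -334.7  106.9] ((463.6535949707031, -338.0594787597656), (45.22019958496094, 192.32012939453125), 10.570016860961914)
[[423.79998779296875, -247.6999969482422], [459.1000061035156, -436.70001220703125], [503.5, -428.3999938964844], [468.20001220703125, -239.39999389648438]]
0 119.1; 20 119.4; 40 118.8; 60 116.6; 80 111.6; 100 106.1; 120 101.3; 140 95.8; 160 90.7; 180 86.6; 
scene 765 [ 463.7 -322.8  105.2] ((471.2857971191406, -324.6023254394531), (77.27845764160156, 173.91378784179688), 29.608661651611328)
[[394.70001220703125, -268.1000061035156], [480.70001220703125, -419.29998779296875], [547.7999877929688, -381.1000061035156], [461.8999938964844, -229.89999389648438]]
0 120.5; 20 119.8; 40 117.4; 60 112.7; 80 106.7; 100 101.3; 120 95.5; 140 90.3; 160 86.7;
```

Emit:
play_rows:
  series:
    - [[0.4,0,-0.5,0,0,-0.5,1],[0,0,-1,0,0,-0.5,1],[0,0,-1.2,0,0,0,1],[0,0,-1.2,0,0,0,1],[0,0,-1.2,0,0,0,1],[0,0,-0.8,0,0,0,1],[0,0,-0.5,0,0,0,1],[0,0,-0.4,0,0,0,1],[0,0,-0.2,0,0,0,1],[0,0,-0.1,0,0,0,1],[0,0,0,0,0,0,1],[0,0,0,0,0,0,1],[0,0,0,0,0,0,1]]

```text
clock: 26.12
eef_pos: [478.9, -409.8, 20.5]
tool_rot: [3.127, -0.502, 1.759]
force: [-0.8, 0.4, -1.9]
width: 43.5
gripper_force: 61.9
```

```bash
python3 st.py; python3 wed.py
python3 - <<'E'
import cv2,numpy as np
a=cv2.imread("pics/w_top.png")[180:280,360:490];b=cv2.imread("pics/w_scene.png")[180:280,60:190]
cv2.imwrite("pics/c4.png",np.hstack([cv2.resize(k,(400,308),interpolation=cv2.INTER_CUBIC) for k in(a,b)]))
E
```

```text
26.125 q [ 0.71  1.1   0.23  1.27 -0.48  1.28  1.3 ] tcp [ 478.9  -409.78   20.47] ytool [0.98 0.18 0.01] z [-0.08  0.48 -0.88] grasp [ 480.31 -418.67   36.86] [-0.79  0.38 -1.86] 43.49620213850692 61.866477727890015
top 1134 [ 467.8 -334.2   35.8] ((468.149169921875, -336.8157958984375), (45.875370025634766, 186.91380310058594), 9.617777824401855)
[[429.8999938964844, -248.5], [461.1000061035156, -432.79998779296875], [506.3999938964844, -425.1000061035156], [475.20001220703125, -240.8000030517578]]
0 48.5; 20 48.1; 40 47.8; 60 44.5; 80 39.2; 100 34.0; 120 29.0; 140 23.6; 160 17.8; 180 15.3; 
scene 751 [ 468.5 -324.3   34.6] ((467.2406311035156, -332.68060302734375), (49.807472229003906, 169.55796813964844), 9.156460762023926)
[[429.20001220703125, -252.89999389648438], [456.1000061035156, -420.29998779296875], [505.29998779296875, -412.3999938964844], [478.29998779296875, -245.0]]
0 49.5; 20 49.0; 40 46.7; 60 41.2; 80 36.3; 100 30.9; 120 25.9; 140 20.0; 160 15.9;
```

View pics/c4.png

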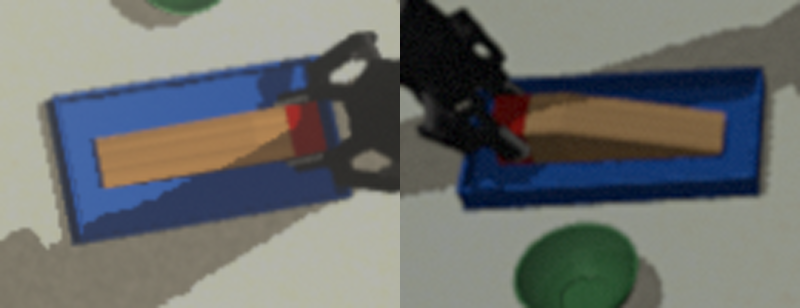

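The wedge is centred in the tray and level, about 3.5 mm above the floor. Now small steps down until it touches.

Emit:
play_rows:
  series:
    - [[0,0,-0.1,0,0,0,1],[0,0,-0.1,0,0,0,1],[0,0,-0.1,0,0,0,1],[0,0,0,0,0,0,1],[0,0,0,0,0,0,1]]

```text
clock: 26.85
eef_pos: [478.8, -409.7, 17.3]
tool_rot: [3.127, -0.502, 1.759]
force: [0.2, -0.1, -2.6]
width: 43.3
gripper_force: 61.9
```

Emit:
play_rows:
  series:
    - [[0,0,-0.1,0,0,0,1],[0,0,0,0,0,0,1],[0,0,0,0,0,0,1]]

```text
clock: 27.22
eef_pos: [478.9, -409.8, 16.8]
tool_rot: [3.127, -0.502, 1.759]
force: [-0.6, -0.1, 2.5]
width: 43.3
gripper_force: 62.1
```

Contact: the wrist force went from -2 to +2.5 N. I'll open part way, slowly, and back out along the tool axis.

Emit:
play_rows:
  series:
    - [[0,0,0,0,0,0,0.46],[0,0,0,0,0,0,0.42],[0,0,0,0,0,0,0.38],[0,0,0,0,0,0,0.34],[0,0,0,0,0,0,0.3],[0,0,0,0,0,0,0.3],[0,0,0,0,0,0,0.3]]

```text
clock: 28.1
eef_pos: [478.8, -409.7, 16.3]
tool_rot: [3.127, -0.502, 1.759]
force: [0.5, -0.4, 0.1]
width: 59.9
gripper_force: 0.0
```

Emit:
play_rows:
  series:
    - [[0,-0.25,0.5,0,0,0,0.3],[0.1,-0.5,0.9,0,0,0,0.3],[0.1,-0.5,0.9,0,0,0,0.3],[0.1,-0.7,1.4,0,0,0,0.3],[0.1,-0.7,1.4,0,0,0,0.3],[0.2,-1.4,2.6,0,0,0,0.3],[0.2,-1.4,2.6,0,0,0,0.3],[0,0,4,0,0,0,0.3],[0,0,4,0,0,0,0.3],[0,0,0,0,0,0,0.3],[0,0,0,0,0,0,0.3],[0,0,0,0,0,0,0.3]]

```text
clock: 29.6
eef_pos: [486.3, -463.7, 198.1]
tool_rot: [3.129, -0.504, 1.758]
force: [-0.3, -0.2, 0.7]
width: 59.7
gripper_force: 0.0
```

```bash
python3 st.py
python3 - <<'E'
from h import *
for n in("top","scene"):
    im,d=get_image(n);cv2.imwrite(f"pics/fin_{n}.png",im[:,:,::-1])
a=cv2.imread("pics/fin_top.png");b=cv2.imread("pics/fin_scene.png")[180:300,60:220]
cv2.imwrite("pics/fin.png",np.hstack([cv2.resize(a,(400,300)),cv2.resize(b,(400,300))]))
E
sed -i 's/(P\[:,2\]>8)/(P[:,2]>6)/' wed.py; python3 wed.py; python3 ed.py
```

```text
29.6 q [ 0.75  0.98  0.27  1.01 -0.44  1.65  1.21] tcp [ 486.33 -463.73  198.08] ytool [0.98 0.18 0.01] z [-0.08  0.48 -0.88] grasp [ 487.78 -472.66  214.45] [-0.26 -0.23  0.66] 59.66882985879313 0.0
top 1005 [ 469.4 -346.3   35. ] ((469.491455078125, -348.9090576171875), (43.91322708129883, 167.4525146484375), 8.605122566223145)
[[435.29998779296875, -269.3999938964844], [460.29998779296875, -435.0], [503.70001220703125, -428.3999938964844], [478.70001220703125, -262.79998779296875]]
0 44.4; 20 44.4; 40 44.0; 60 41.6; 80 36.4; 100 30.7; 120 26.0; 140 21.6; 160 17.7; 
scene 743 [ 470.2 -341.1   34.9] ((469.242919921875, -345.00714111328125), (50.730995178222656, 158.82603454589844), 8.478486061096191)
[[432.3999938964844, -270.20001220703125], [455.8999938964844, -427.29998779296875], [506.0, -419.79998779296875], [482.6000061035156, -262.70001220703125]]
0 46.0; 20 45.6; 40 45.4; 60 39.8; 80 34.5; 100 29.4; 120 24.5; 140 18.2; 
-110 [29.5, 25.8, 27.3]
-60 [30.1, 26.1, 24.8]
60 [27.1, 30.6, 27.1]
110 [30.3, 24.8, 26.2]
```

View pics/fin.png

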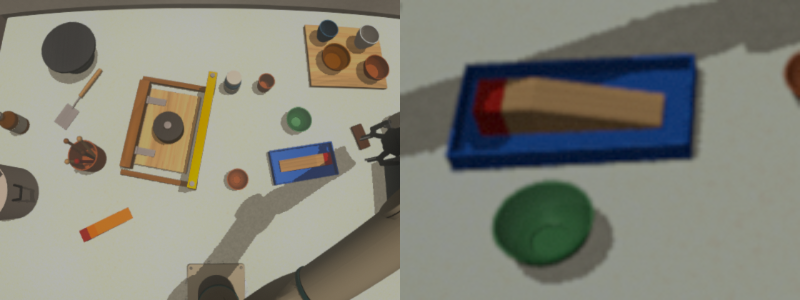

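The final picture shows the wedge flat in the tray (top at 45 mm = 5 + 40), the board on the tiles, everything else in place and the gripper clear.

```bash
python3 -c "
from cell import workorder;print(workorder.finish_job())"
```

```text
the job is handed in; nothing more can be done
None
```

The job is handed in at about 30 s of the 72 s: the wedge came out in seven tugs of 2 to 3 cm, each with about a 1 s hold, the board rests on the tiles, and the wedge lies flat inside the blue tray with nothing else visibly moved.

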